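# Dispatch the packed gift box

## Task

One of the three identical closed cardboard boxes standing on the table has been filled; the other two are empty. Lift them to find the heavy one and set it down gently, upright and fully home on the floor of the compartment of the wooden tray that is still free. Leave the empty boxes standing upright on the table outside the tray, drop or tip over no box, and do not disturb the parcel already in the tray or the tumbler, mug, stapler and tape.

Things in the scene. Friction and masses are not known exactly. Their poses are not given: they have to be found in the camera images.
- box_a: Closed kraft cardboard box, rigid, plain brown with a strip of paper tape along its top, 120 (its x) x 60 (its y) x 100 mm high (z); the same outside as the other two. Origin: centre of its underside. It stands upright, loose, on the table. Empty it weighs 0.10 to 0.19 kg, filled 0.44 to 0.75 kg; only lifting it tells. The contents sit at its middle and do not shift. A side grip of 20 N carries it.
- box_b: Closed kraft cardboard box, rigid, plain brown with a strip of paper tape along its top, 120 (its x) x 60 (its y) x 100 mm high (z); the same outside as the other two. Origin: centre of its underside. It stands upright, loose, on the table. Empty it weighs 0.10 to 0.19 kg, filled 0.44 to 0.75 kg; only lifting it tells. The contents sit at its middle and do not shift. A side grip of 20 N carries it.
- box_c: Closed kraft cardboard box, rigid, plain brown with a strip of paper tape along its top, 120 (its x) x 60 (its y) x 100 mm high (z); the same outside as the other two. Origin: centre of its underside. It stands upright, loose, on the table. Empty it weighs 0.10 to 0.19 kg, filled 0.44 to 0.75 kg; only lifting it tells. The contents sit at its middle and do not shift. A side grip of 20 N carries it.
- tray: Low wooden tray fixed to the table, 283 (its x) x 84 (its y) x 40 mm high, walls, cross divider and floor 5 mm thick; the divider splits it into two equal compartments end to end along its x. Origin: centre of its underside.
- bay_0 (a point): Centre of the floor (5 mm above the table) of the tray compartment on the tray's -x side, inside 134 (x) x 74 (y) mm, walls rising 35 mm above this point; axes as the tray's. Free or taken by the parcel: it varies. In the free one lies a flat paper docket, to be left under the box.
- bay_1 (a point): The same for the compartment on the tray's +x side.
- parcel: Finished parcel already standing in one of the two compartments: the same kraft box, 120 (x) x 60 (y) x 100 mm high, long side along the tray. Origin: centre of its underside. To be left alone.
- tumbler: Bystander: steel travel cup with a black lid, 74 mm across, 170 mm high, upright; origin: centre of its underside.
- mug: Bystander: black mug, 84 mm across, 85 mm high, handle on one side; origin: centre of its underside.
- stapler: Bystander: desk stapler, 140 x 36 x 45 mm, lying along its x; origin: centre of its underside.
- tape: Bystander: roll of clear tape lying flat, 64 mm across, 19 mm high; origin: centre of its underside.
Mind the look-alikes: they are no part of the job. Leave any blue look-alike of the box_a alone.

How it is judged:
At the end, for the whole second after the job is handed in: Filled box upright (0.1 rad) and at rest on the floor of the free compartment (within 6 mm; centre within 12 mm of the compartment's), its weight on the tray (over 3 N). Empty boxes upright at rest on the table, off the tray. Parcel upright, within 25 mm of its start (((((x of box_a in the frame of bay_0 between -0.012 and 0.012 m and y of box_a in the frame of bay_0 between -0.012 and 0.012 m and z of box_a in the frame of bay_0 below 0.006 m) or (x of box_a in the frame of bay_1 between -0.012 and 0.012 m and y of box_a in the frame of bay_1 between -0.012 and 0.012 m and z of box_a in the frame of bay_1 below 0.006 m)) and contact force between box_a and tray above 3 N and height (world z) of each of box_b, box_c below 0.02 m and contact force between each of box_b, box_c and tray below 0.1 N) or (((x of box_b in the frame of bay_0 between -0.012 and 0.012 m and y of box_b in the frame of bay_0 between -0.012 and 0.012 m and z of box_b in the frame of bay_0 below 0.006 m) or (x of box_b in the frame of bay_1 between -0.012 and 0.012 m and y of box_b in the frame of bay_1 between -0.012 and 0.012 m and z of box_b in the frame of bay_1 below 0.006 m)) and contact force between box_b and tray above 3 N and height (world z) of each of box_a, box_c below 0.02 m and contact force between each of box_a, box_c and tray below 0.1 N) or (((x of box_c in the frame of bay_0 between -0.012 and 0.012 m and y of box_c in the frame of bay_0 between -0.012 and 0.012 m and z of box_c in the frame of bay_0 below 0.006 m) or (x of box_c in the frame of bay_1 between -0.012 and 0.012 m and y of box_c in the frame of bay_1 between -0.012 and 0.012 m and z of box_c in the frame of bay_1 below 0.006 m)) and contact force between box_c and tray above 3 N and height (world z) of each of box_a, box_b below 0.02 m and contact force between each of box_a, box_b and tray below 0.1 N)) and angle between each of box_a, box_b, box_c, parcel's own z axis and vertical below 0.1 rad and linear speed of each of box_a, box_b, box_c below 0.02 m/s and distance of parcel from where it was at the start of the episode below 0.025 m); the robot touches nothing.
It fails at once if a box is tipped over (leans more than 0.6 rad) (angle between any of box_a, box_b, box_c, parcel's own z axis and vertical above 0.6 rad).
It fails at once if a box is dropped: out of the fingers while more than 25 mm above the table ((height (world z) of box_a above 0.025 m and contact force between the fingers and box_a below 0.2 N) or (height (world z) of box_b above 0.025 m and contact force between the fingers and box_b below 0.2 N) or (height (world z) of box_c above 0.025 m and contact force between the fingers and box_c below 0.2 N)).
It fails at once if a box is driven hard against the tray (over 100 N) (contact force between any of box_a, box_b, box_c and tray above 100 N).
It fails at once if the parcel in the tray is moved more than 25 mm (distance of parcel from where it was at the start of the episode above 0.025 m).
It fails at once if the tumbler, mug, stapler or tape is moved more than 30 mm (distance of any of tumbler, mug, stapler, tape from where it was at the start of the episode above 0.03 m).
It also fails if it takes over 72 s, if anything falls off the work surface, if the arm or the gripper's body presses on something with over 40 N, if the wrist force passes 120 N, or if a joint passes its speed limit or range.

## Robot

A 6-joint arm with a two-finger parallel gripper is mounted at the origin on the work surface. World frame = base frame: x ahead of the robot, y to its left, z up, the work surface at z = 0. Lengths are in m, angles in rad, forces in N, time in s.
With the tool pointing down it reaches from about 0.35 to 0.875 m from the base axis. Payload 4.2 kg.
Tool frame: the origin (TCP) lies between the finger pads; the fingertips stand 11 mm ahead of it and the grasp point (between the pads) lies 8 mm behind it; z points along the fingers, y is the line along which they close (so a half turn about z gives the same grasp; the last joint's range is limited). The gripper opens to 85 mm and grips with 20 to 120 N. Pads are 22 mm wide; open, the fingers measure 114 mm over their backs; the gripper's body (76 mm by 85 mm) begins 54 mm behind the grasp point. The pads swing forward as they close: fully open they stand 13 mm farther back than shut.
Start: joints at [-1.078, 0.385, 0.008, 0, -1.194, -0.259], TCP at [0.145, -0.608, 0.242] pointing down, gripper open.
Joint ranges: [-3.14, 3.14], [-1.21, 2.06], [-1.07, 1.41], [-3.16, 2.05], [-2.99, -0.16], [-3.1, 3.1]. Speed limits (rad/s): [2.79, 2.79, 3.14, 3.14, 3.14, 3.14].

## Interface

Orientations are given as a 3x3 rotation matrix whose columns are the frame's x, y, z axes.
In Python, from cell import r, snapshot, camera_params, look_for, silhouettes gives the robot as it stands.
- The arm moves only by the tool send_rows, never from a script. Its argument "increments" is a list of rows, each an object of numbers: "x", "y", "z": the shift along the tool's x, y, z in units of 0.025 m (1.0 is 0.025 m); "rx", "ry", "rz": the turn, a rotation vector about the tool's x, y, z in units of 0.15 rad (1.0 is 0.15 rad). A call has 1 to 10 rows; each row shifts and turns the commanded pose from where the row before left it, along the tool's axes as they then stand; what a row does not reach is not made up. A row lasts 1/10 s, in which the tool goes at most 50 mm and 8.59 degrees, less where a joint would pass 70% of its speed; a pose out of reach is approached as far as the arm can. A call with a number of a shift or a turn outside -1 to 1 is refused whole. A call with a gripper value outside its range is refused whole. "fingers" is the opening, from 0 (shut) to 1 (fully open), set as the call begins (left out, the last holds). The fingers move at their own pace and stop on an object; the grip force is fixed at half the most. Time passes only in rows, so rows that do not move let the fingers close. It gives the time, the measured TCP pose, the force, the opening and the grip force at its end, in the units of the state.
- r.state(): the state, without advancing time (a new reading comes with each control period).
- snapshot(name): name is "scene" or "top" or "wrist"; returns the picture (384x512x3 uint8, blue, green, red); there is no depth.
- camera_params(name): a dict with "mtx" (3x3 intrinsics, pixels), "distortion" ([k1, k2, p1, p2, k3] as OpenCV has them; the pictures are not rectified), "cam_to_world" (4x4, takes a point from camera to world coordinates). Camera axes: x right, y up, looking along -z (the intrinsics and any distortion apply to the point x, -y, -z); pixel columns grow to the right and rows downward; lengths in m; the calibration is good to about 2 mm. A picture is of the moment at which its call begins: read the wrist's pose just before it. camera_params takes no time and is no camera call; for the wrist camera it gives the pose at the moment of the call.
- r.sign_off(): hands the job in; it is judged then, once.
Trained networks look in the newest picture that a camera, given by its name, has taken for a name from the list of things; names that differ only in an ending like _2 or _b are one class to them, and where a whole thing is asked for, a point or a joint stands for the part that bears it (a point fixed in the world has none). Each returns a list of dicts, best first, with "confidence" (0 to 1); they miss things now and then, are a little off and sometimes report something else, mostly with a low value. They report only what shows in the picture. A call takes as long as a camera call. They do not tell look-alikes from the thing itself.
- look_for(thing, camera): "centre" ([x, y, z] in m, in world coordinates, good to about 4 mm: the middle of the surface that is visible of it).
- silhouettes(thing, camera): "mask" (384x512 bool, what is visible of it).
The state is a dict: "time_s": time; "joints": joint angles; "qvel": joint speeds; "joint_efforts": joint torques, N m; "ee_pos": TCP position; "ee_rot": TCP orientation; "force": force on the tool from outside, world axes, zero at the start; "wrist_torque": the same for the moment, N m; "finger_gap": opening from 0.0 (shut) to 1.0 (fully open); "gripper_force": force on a finger pad.
Only numpy, scipy, OpenCV 4.12 (cv2) and the standard library are available. Lean on these libraries where they do the work, as an engineer would, in place of code of your own. Each camera call takes 0.05 s, during which the arm holds its last target. There are 200 camera calls.

## Working session

There is one attempt and no reset: what is moved stays moved. The work goes in short steps, Python scripts to look and compute and a tool call to move; the robot and the scene stay as the last step left them, time stands still between calls to the robot, and variables do not carry over. Pictures are saved under pics/ and viewed, at most 10 in all, crops included, and the job is handed in when it is done.

Besides the shell and the picture viewer there is one more tool, called after "Call:" by a JSON object that holds its "fn" and its "kwargs", one argument or row to a line. send_rows: Moves the arm, as the interface text tells. Its arguments: {"type":"object","properties":{"increments":{"type":"array"},"fingers":{"type":"number"}},"required":["increments"]}

```bash
mkdir -p pics && ls && python3 - <<'E'
from cell import r, snapshot, camera_params, look_for, silhouettes
import cv2, numpy as np
s=r.state(); print(s['time_s'],s['ee_pos'],np.round(s['ee_rot'],3).tolist(),s['finger_gap'])
a=snapshot('top'); b=snapshot('scene')
cv2.imwrite('pics/top0.png',a); cv2.imwrite('pics/scene0.png',b)
for c in ['top','scene']:
    for t in ['box_a','tray','parcel','tumbler','mug','stapler','tape']:
        print(c,t,[(np.round(d['centre'],3).tolist(),round(d['confidence'],2)) for d in look_for(t,c)])
print(r.state()['time_s'])
E
```

```text
pics
0.0 [ 0.14468382 -0.60743603  0.2412264 ] [[-0.973, -0.232, -0.001], [-0.232, 0.973, 0.002], [0.0, 0.002, -1.0]] 0.9987865694868079
top box_a [([0.322, -0.14, 0.1], 0.93), ([0.432, -0.007, 0.098], 0.89), ([0.423, 0.246, 0.099], 0.83), ([0.601, 0.083, 0.1], 0.73)]
top tray [([0.541, -0.298, 0.016], 0.98)]
top parcel [([0.436, -0.275, 0.106], 0.82)]
top tumbler [([0.63, 0.341, 0.172], 0.64)]
top mug [([0.746, 0.181, 0.033], 0.83)]
top stapler [([0.745, -0.036, 0.038], 0.71)]
top tape [([0.658, -0.045, 0.018], 0.96)]
scene box_a [([0.348, -0.149, 0.071], 0.78), ([0.479, -0.018, 0.088], 0.76), ([0.633, 0.067, 0.074], 0.68), ([0.439, 0.247, 0.067], 0.61)]
scene tray [([0.548, -0.306, 0.018], 0.73), ([0.634, 0.069, 0.077], 0.49)]
scene parcel [([0.481, -0.291, 0.104], 0.8), ([0.543, -0.308, 0.016], 0.61)]
scene tumbler [([0.654, 0.338, 0.108], 0.96)]
scene mug [([0.754, 0.169, 0.055], 0.9)]
scene stapler [([0.776, -0.049, 0.038], 0.59)]
scene tape [([0.662, -0.053, 0.02], 0.89)]
0.8
```

View pics/top0.png

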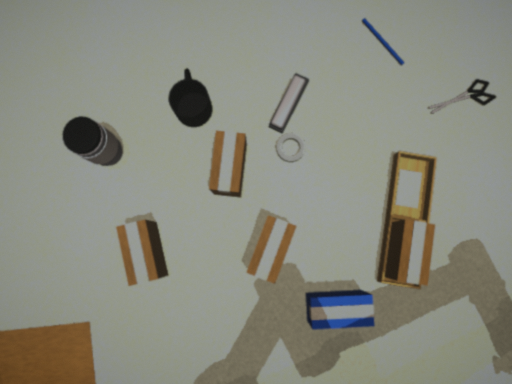

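View pics/scene0.png

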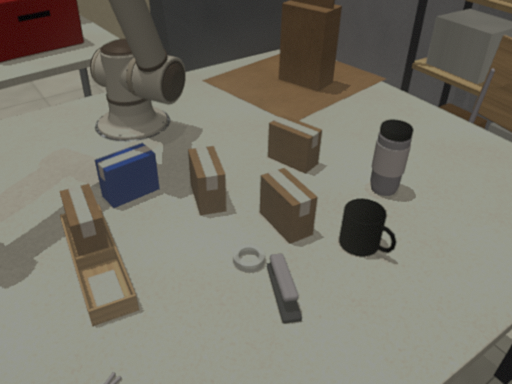

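The top picture shows the three brown boxes at pixels (228,163), (145,250) and (272,247), and the blue look-alike at (340,310). The tray is at (410,220), with the parcel in its near half. The far bay, with the docket at (409,188), is free. Next I'll fit poses to the silhouettes.

```bash
cat > h.py <<'E'
from cell import r, snapshot, camera_params, look_for, silhouettes
import cv2, numpy as np
from scipy.optimize import minimize
def proj(c,P):
    M=np.linalg.inv(np.array(c['cam_to_world'])); q=np.asarray(P)@M[:3,:3].T+M[:3,3]
    q=q*[1,-1,-1]
    return cv2.projectPoints(q,np.zeros(3),np.zeros(3),np.array(c['mtx'],float),np.array(c['distortion'],float))[0][:,0]
def corners(x,y,yaw,L,W,z0,z1):
    ca,sa=np.cos(yaw),np.sin(yaw)
    return np.array([[x+ca*i*L/2-sa*j*W/2,y+sa*i*L/2+ca*j*W/2,z] for i in(-1,1) for j in(-1,1) for z in(z0,z1)])
def render(c,p,L,W,z0,z1,S=4):
    m=np.zeros((384*S,512*S),np.uint8)
    h=cv2.convexHull(((proj(c,corners(*p,L,W,z0,z1))+.5)*S-.5).astype(np.float32))
    cv2.fillPoly(m,[np.round(h).astype(np.int32)],1)
    return cv2.resize(m.astype(np.float32),(512,384),interpolation=cv2.INTER_AREA)
def fit(obs,p0,L,W,z0,z1):
    "obs: list of (camera dict, mask, ignore)"
    def f(p):
        e=0
        for c,m,ig in obs:
            w=~ig; q=render(c,p,L,W,z0,z1); e+=np.abs(q-m)[w].sum()/m.sum()
        return e
    best=None
    for y0 in p0[2]:
        o=minimize(f,[p0[0],p0[1],y0],method='Nelder-Mead',options=dict(initial_simplex=np.array([p0[0],p0[1],y0])+np.array([[0,0,0],[.012,0,0],[0,.012,0],[0,0,.2]]),xatol=2e-4,fatol=1e-4,maxiter=150))
        if best is None or o.fun<best.fun: best=o
    return best
E
cat > m.py <<'E'
from h import *
C={c:camera_params(c) for c in('top','scene')}
for c in C: snapshot(c)
S={c:{t:silhouettes(t,c) for t in('box_a','tray','parcel')} for c in C}
no=np.zeros((384,512),bool)
def near(c,t,P):
    u=proj(C[c],[P])[0]
    return min((d['mask'] for d in S[c][t]),key=lambda m:np.hypot(*(np.array(np.nonzero(m))[::-1].mean(1)-u)))
for n,x,y in(('far',.601,.083),('left',.423,.246),('mid',.432,-.007)):
    for cs in(('top',),('scene',),('top','scene')):
        o=fit([(C[c],near(c,'box_a',[x,y,.06]),no) for c in cs],(x,y,[-.5,0,.5]),.12,.06,0,.1)
        print(n,cs,np.round(o.x,4),round(o.fun,3))
x,y=.436,-.28
for cs in(('top',),('scene',),('top','scene')):
    o=fit([(C[c],near(c,'parcel',[x,y,.06]),no) for c in cs],(x,y,[-.3,0,.3]),.12,.06,.005,.105)
    print('parcel',cs,np.round(o.x,4),round(o.fun,3))
    tr=[(C[c],S[c]['tray'][0]['mask'],near(c,'parcel',[x,y,.06])) for c in cs]
    o=fit(tr,(.5,-.29,[-.3,0,.3]),.283,.084,0,.04)
    print('tray',cs,np.round(o.x,4),round(o.fun,3), 'bays',[np.round(o.x[:2]+k*.0695*np.array([np.cos(o.x[2]),np.sin(o.x[2])]),4) for k in(-1,1)])
E
python3 m.py
```

```text
far ('top',) [ 0.6072  0.0856 -0.0827] 0.031
far ('scene',) [ 0.6076  0.0894 -0.0894] 0.021
far ('top', 'scene') [ 0.6076  0.0862 -0.0811] 0.096
left ('top',) [0.4208 0.2578 0.2694] 0.04
left ('scene',) [0.4209 0.2623 0.2178] 0.045
left ('top', 'scene') [0.4209 0.2593 0.2659] 0.115
mid ('top',) [ 0.4811 -0.0129 -0.0428] 1.756
mid ('scene',) [ 0.434  -0.0031 -0.3619] 0.041
mid ('top', 'scene') [ 0.4349 -0.0033 -0.364 ] 1.809
parcel ('top',) [ 0.4341 -0.2883 -0.1308] 0.049
tray ('top',) [ 0.5037 -0.2981 -0.1377] 0.331 bays [array([ 0.4349, -0.2885]), array([ 0.5725, -0.3076])]
parcel ('scene',) [ 0.4146 -0.2827 -0.1352] 0.136
tray ('scene',) [ 0.5036 -0.2957 -0.1394] 0.37 bays [array([ 0.4348, -0.286 ]), array([ 0.5724, -0.3053])]
parcel ('top', 'scene') [ 0.4337 -0.2864 -0.1439] 0.232
tray ('top', 'scene') [ 0.5037 -0.2966 -0.1366] 0.728 bays [array([ 0.4348, -0.2871]), array([ 0.5725, -0.306 ])]
```

```bash
cat > plan.py <<'E'
import sys, numpy as np
from cell import r
# plan.py x y z yaw : first turn, then shift, in units
x,y,z,yaw=map(float,sys.argv[1:5]); s=r.state(); R=np.array(s['ee_rot']); p=np.array(s['ee_pos'])
from scipy.spatial.transform import Rotation as Ro
ty=np.array([-np.sin(yaw),np.cos(yaw),0]); tz=np.array([0,0,-1.]); T=np.c_[np.cross(ty,tz),ty,tz]
print('t',round(s['time_s'],2),'p',p.round(4),'turn',(Ro.from_matrix(R.T@T).as_rotvec()/.15).round(2),'shift',(T.T@(np.array([x,y,z])-p)/.025).round(2),'F',np.round(s['force'],2),'gap',round(s['finger_gap'],3))
E
python3 plan.py .434 -.004 .2 -.363
```

```text
t 1.2 p [ 0.1448 -0.608   0.2423] turn [-0.   -0.    3.98] shift [-2.24 26.69  1.69] F [ 0.51 -0.   -0.34] gap 0.998
```

Call:
{"fn": "send_rows", "kwargs": {
  "increments": [
    {"rz":1},
    {"rz":1},
    {"rz":1},
    {"rz":1},
    {"y":0.5},
    {"y":1},
    {"y":1},
    {"y":1},
    {"y":1},
    {"y":1}
  ],
  "fingers": 1
}}

```text
schema error: expected keys x, y, z, rx, ry, rz
```

Call:
{"fn": "send_rows", "kwargs": {
  "increments": [
    {"y":1,"x":-0.2},
    {"y":1,"x":-0.2},
    {"y":1,"x":-0.2},
    {"y":1,"x":-0.2},
    {"y":1,"x":-0.2},
    {"y":1,"x":-0.2},
    {"y":1,"x":-0.2},
    {"y":1,"x":-0.2},
    {"y":1,"x":-0.2},
    {"y":1,"x":-0.2}
  ]
}}

```text
schema error: expected keys x, y, z, rx, ry, rz
```

Call:
{"fn": "send_rows", "kwargs": {
  "increments": [
    {"y":1},
    {"y":1},
    {"y":1},
    {"y":1},
    {"y":1},
    {"y":1},
    {"y":1},
    {"y":1},
    {"y":1},
    {"y":1}
  ]
}}

```text
schema error: expected keys x, y, z, rx, ry, rz
```

Call:
{"fn": "send_rows", "kwargs": {
  "increments": [
    {"y":0.8,"x":-0.2},
    {"y":0.4,"z":0.2},
    {"z":0.4},
    {"z":0.5},
    {"z":0.5},
    {"z":0.1},
    {}
  ]
}}

```text
schema error: expected keys x, y, z, rx, ry, rz
```

```bash
python3 plan.py .434 -.004 .057 -.363 && python3 - <<'E'
from h import *
c=camera_params('wrist'); im=snapshot('wrist'); cv2.imwrite('pics/w1.png',im)
for t in('box_a',):
    print([(np.round(d['centre'],4),round(d['confidence'],2)) for d in look_for(t,'wrist')])
    for d in silhouettes(t,'wrist'):
        m=d['mask']; print(d['confidence'],m.sum(),np.array(np.nonzero(m)).mean(1)); 
        if m.sum()>3000:
            o=fit([(c,m,np.zeros_like(m))],(.434,-.004,[-.36]),.12,.06,0,.1); print(o.x,o.fun)
E
```

```text
t 1.2 p [ 0.1448 -0.608   0.2423] turn [-0.   -0.    3.98] shift [-2.24 26.69  7.41] F [ 0.51 -0.   -0.34] gap 0.998
[(array([ 0.2899, -0.1937,  0.0093]), 0.68)]
```

View pics/w1.png

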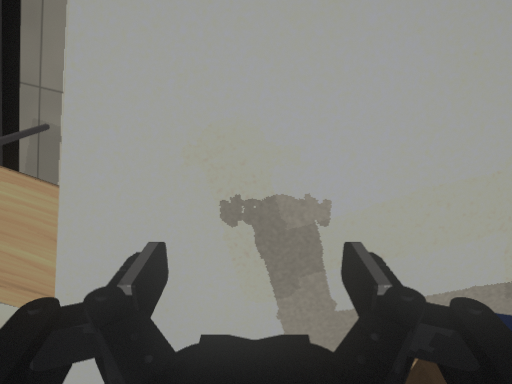

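The moves were refused because every row needs all six keys, so the arm hasn't moved. The wrist picture shows only bare table and the open fingers at (150,270) and (360,270). I'll resend with full rows.

Call:
{"fn": "send_rows", "kwargs": {
  "increments": [
    {"x":0,"y":0,"z":0,"rx":0,"ry":0,"rz":1},
    {"x":0,"y":0,"z":0,"rx":0,"ry":0,"rz":1},
    {"x":0,"y":0,"z":0,"rx":0,"ry":0,"rz":1},
    {"x":0,"y":0,"z":0,"rx":0,"ry":0,"rz":1},
    {"x":0,"y":0.5,"z":0,"rx":0,"ry":0,"rz":0},
    {"x":0,"y":1,"z":0,"rx":0,"ry":0,"rz":0},
    {"x":0,"y":1,"z":0,"rx":0,"ry":0,"rz":0},
    {"x":0,"y":1,"z":0,"rx":0,"ry":0,"rz":0},
    {"x":0,"y":1,"z":0,"rx":0,"ry":0,"rz":0},
    {"x":0,"y":1,"z":0,"rx":0,"ry":0,"rz":0}
  ],
  "fingers": 1
}}

```text
time_s: 2.35
ee_pos: [0.1943, -0.4778, 0.2424]
ee_rot: [[-0.935, 0.354, 0.0], [0.354, 0.935, -0.0], [-0.0, 0.0, -1.0]]
force: [1.2, 0.0, 0.4]
finger_gap: 1.006
gripper_force: 0.0
```

Call:
{"fn": "send_rows", "kwargs": {
  "increments": [
    {"x":-0.2,"y":1,"z":0,"rx":0,"ry":0,"rz":0},
    {"x":-0.2,"y":1,"z":0,"rx":0,"ry":0,"rz":0},
    {"x":-0.2,"y":1,"z":0,"rx":0,"ry":0,"rz":0},
    {"x":-0.2,"y":1,"z":0,"rx":0,"ry":0,"rz":0},
    {"x":-0.2,"y":1,"z":0,"rx":0,"ry":0,"rz":0},
    {"x":-0.2,"y":1,"z":0,"rx":0,"ry":0,"rz":0},
    {"x":-0.2,"y":1,"z":0,"rx":0,"ry":0,"rz":0},
    {"x":-0.2,"y":1,"z":0,"rx":0,"ry":0,"rz":0},
    {"x":-0.2,"y":1,"z":0,"rx":0,"ry":0,"rz":0},
    {"x":-0.2,"y":1,"z":0,"rx":0,"ry":0,"rz":0}
  ]
}}

```text
time_s: 3.35
ee_pos: [0.3302, -0.2626, 0.2425]
ee_rot: [[-0.935, 0.354, 0.001], [0.354, 0.935, -0.0], [-0.001, 0.0, -1.0]]
force: [0.2, 0.6, -0.2]
finger_gap: 0.999
gripper_force: 0.0
```

Call:
{"fn": "send_rows", "kwargs": {
  "increments": [
    {"x":0,"y":1,"z":0,"rx":0,"ry":0,"rz":0},
    {"x":0,"y":1,"z":0,"rx":0,"ry":0,"rz":0},
    {"x":0,"y":1,"z":0,"rx":0,"ry":0,"rz":0},
    {"x":0,"y":1,"z":0,"rx":0,"ry":0,"rz":0},
    {"x":0,"y":1,"z":0,"rx":0,"ry":0,"rz":0},
    {"x":0,"y":1,"z":0,"rx":0,"ry":0,"rz":0},
    {"x":0,"y":1,"z":0,"rx":0,"ry":0,"rz":0},
    {"x":-0.2,"y":1,"z":0,"rx":0,"ry":0,"rz":0},
    {"x":0,"y":1,"z":0,"rx":0,"ry":0,"rz":0},
    {"x":0,"y":1,"z":0,"rx":0,"ry":0,"rz":0}
  ]
}}

```text
time_s: 4.35
ee_pos: [0.424, -0.0312, 0.2424]
ee_rot: [[-0.935, 0.354, 0.0], [0.354, 0.935, 0.0], [-0.0, 0.0, -1.0]]
force: [-0.2, -0.1, 0.3]
finger_gap: 0.999
gripper_force: 0.0
```

Call:
{"fn": "send_rows", "kwargs": {
  "increments": [
    {"x":0,"y":0.8,"z":0,"rx":0,"ry":0,"rz":0},
    {"x":0,"y":0.4,"z":0.3,"rx":0,"ry":0,"rz":0},
    {"x":0,"y":0,"z":0.5,"rx":0,"ry":0,"rz":0},
    {"x":0,"y":0,"z":0.5,"rx":0,"ry":0,"rz":0},
    {"x":0,"y":0,"z":0.4,"rx":0,"ry":0,"rz":0},
    {"x":0,"y":0,"z":0,"rx":0,"ry":0,"rz":0},
    {"x":0,"y":0,"z":0,"rx":0,"ry":0,"rz":0}
  ]
}}

```text
time_s: 5.05
ee_pos: [0.4351, -0.0046, 0.1999]
ee_rot: [[-0.934, 0.358, -0.0], [0.358, 0.934, -0.0], [-0.0, -0.0, -1.0]]
force: [-0.2, 0.7, 0.3]
finger_gap: 1.001
gripper_force: 0.0
```

```bash
cat > w.py <<'E'
from h import *
import sys
x,y,yaw=map(float,sys.argv[1:4])
c=camera_params('wrist'); im=snapshot('wrist'); cv2.imwrite('pics/'+sys.argv[4],im)
print([(np.round(d['centre'],4),round(d['confidence'],2)) for d in look_for('box_a','wrist')])
for d in silhouettes('box_a','wrist'):
    m=d['mask']; print(round(d['confidence'],2),m.sum(),np.array(np.nonzero(m)).mean(1).round()) 
    if m.sum()>3000:
        o=fit([(c,m,np.zeros_like(m))],(x,y,[yaw]),.12,.06,0,.1); print(o.x.round(4),round(o.fun,3))
E
python3 plan.py .434 -.004 .057 -.363 && python3 w.py .434 -.004 -.363 w2.png
```

```text
t 5.05 p [ 0.4351 -0.0046  0.1999] turn [-0.    0.   -0.02] shift [0.05 0.01 5.71] F [-0.18  0.66  0.34] gap 1.001
[(array([ 0.4255, -0.0052,  0.1015]), 0.9), (array([ 0.3222, -0.1101,  0.0988]), 0.77), (array([0.549 , 0.1004, 0.0783]), 0.66), (array([0.406 , 0.2299, 0.0389]), 0.57)]
0.95 6667 [ 58. 484.]
[ 0.8396 -0.3548 -0.8033] 1.0
0.88 11095 [183. 254.]
[ 0.4362 -0.0043 -0.3389] 0.019
0.78 4047 [261. 399.]
[ 0.8396 -0.3548 -0.8033] 1.0
0.69 13934 [106.  66.]
[ 0.8396 -0.3548 -0.8033] 1.0
```

View pics/w2.png

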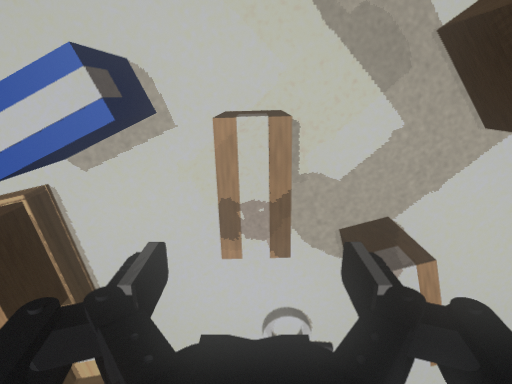

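The wrist picture shows the middle box at (255,185), squarely between the fingers, and the fit agrees to about 1 mm. Next I descend, close the fingers and lift slightly.

Call:
{"fn": "send_rows", "kwargs": {
  "increments": [
    {"x":0,"y":0,"z":0.5,"rx":0,"ry":0,"rz":0},
    {"x":0,"y":0,"z":0.9,"rx":0,"ry":0,"rz":0},
    {"x":0,"y":0,"z":0.9,"rx":0,"ry":0,"rz":0},
    {"x":0,"y":0,"z":0.9,"rx":0,"ry":0,"rz":0},
    {"x":0,"y":0,"z":0.9,"rx":0,"ry":0,"rz":0},
    {"x":0,"y":0,"z":0.8,"rx":0,"ry":0,"rz":0},
    {"x":0,"y":0,"z":0.5,"rx":0,"ry":0,"rz":0},
    {"x":0,"y":0,"z":0.3,"rx":0,"ry":0,"rz":0},
    {"x":0,"y":0,"z":0,"rx":0,"ry":0,"rz":0},
    {"x":0,"y":0,"z":0,"rx":0,"ry":0,"rz":0}
  ]
}}

```text
time_s: 6.2
ee_pos: [0.4358, -0.0043, 0.0579]
ee_rot: [[-0.934, 0.358, 0.001], [0.358, 0.934, 0.0], [-0.001, 0.001, -1.0]]
force: [-0.1, 0.3, 0.6]
finger_gap: 1.0
gripper_force: 0.0
```

Call:
{"fn": "send_rows", "kwargs": {
  "increments": [
    {"x":0,"y":0,"z":0,"rx":0,"ry":0,"rz":0},
    {"x":0,"y":0,"z":0,"rx":0,"ry":0,"rz":0},
    {"x":0,"y":0,"z":0,"rx":0,"ry":0,"rz":0},
    {"x":0,"y":0,"z":0,"rx":0,"ry":0,"rz":0},
    {"x":0,"y":0,"z":0,"rx":0,"ry":0,"rz":0},
    {"x":0,"y":0,"z":0,"rx":0,"ry":0,"rz":0},
    {"x":0,"y":0,"z":0,"rx":0,"ry":0,"rz":0},
    {"x":0,"y":0,"z":0,"rx":0,"ry":0,"rz":0}
  ],
  "fingers": 0
}}

```text
time_s: 7.0
ee_pos: [0.4355, -0.0046, 0.0584]
ee_rot: [[-0.934, 0.358, 0.001], [0.358, 0.934, 0.0], [-0.001, 0.0, -1.0]]
force: [-1.8, -1.2, 6.2]
finger_gap: 0.699
gripper_force: 57.9
```

Call:
{"fn": "send_rows", "kwargs": {
  "increments": [
    {"x":0,"y":0,"z":-0.2,"rx":0,"ry":0,"rz":0},
    {"x":0,"y":0,"z":-0.2,"rx":0,"ry":0,"rz":0},
    {"x":0,"y":0,"z":-0.2,"rx":0,"ry":0,"rz":0},
    {"x":0,"y":0,"z":-0.2,"rx":0,"ry":0,"rz":0},
    {"x":0,"y":0,"z":0,"rx":0,"ry":0,"rz":0},
    {"x":0,"y":0,"z":0,"rx":0,"ry":0,"rz":0},
    {"x":0,"y":0,"z":0,"rx":0,"ry":0,"rz":0}
  ]
}}

```text
time_s: 7.7
ee_pos: [0.4349, -0.0045, 0.0771]
ee_rot: [[-0.934, 0.358, -0.001], [0.358, 0.934, -0.0], [0.0, -0.0, -1.0]]
force: [-0.0, 0.1, -6.2]
finger_gap: 0.695
gripper_force: 58.6
```

Call:
{"fn": "send_rows", "kwargs": {
  "increments": [
    {"x":0,"y":0,"z":0,"rx":0,"ry":0,"rz":0},
    {"x":0,"y":0,"z":0,"rx":0,"ry":0,"rz":0}
  ]
}}

```text
time_s: 7.9
ee_pos: [0.4351, -0.0045, 0.0771]
ee_rot: [[-0.934, 0.358, -0.0], [0.358, 0.934, -0.0], [0.0, -0.0, -1.0]]
force: [0.4, -0.6, -6.4]
finger_gap: 0.696
gripper_force: 58.6
```

Lifted, the middle box reads about 6.3 N, or 0.64 kg, so it is the filled one. Next I raise it over parcel height, turn it to the tray's yaw and plan the traverse.

Call:
{"fn": "send_rows", "kwargs": {
  "increments": [
    {"x":0,"y":0,"z":-0.3,"rx":0,"ry":0,"rz":0},
    {"x":0,"y":0,"z":-0.6,"rx":0,"ry":0,"rz":0},
    {"x":0,"y":0,"z":-0.8,"rx":0,"ry":0,"rz":0},
    {"x":0,"y":0,"z":-0.8,"rx":0,"ry":0,"rz":-0.3},
    {"x":0,"y":0,"z":-0.8,"rx":0,"ry":0,"rz":-0.5},
    {"x":0,"y":0,"z":-0.8,"rx":0,"ry":0,"rz":-0.5},
    {"x":0,"y":0,"z":-0.5,"rx":0,"ry":0,"rz":-0.2},
    {"x":0,"y":0,"z":0,"rx":0,"ry":0,"rz":0},
    {"x":0,"y":0,"z":0,"rx":0,"ry":0,"rz":0}
  ]
}}

```text
time_s: 8.8
ee_pos: [0.4345, -0.0045, 0.1921]
ee_rot: [[-0.99, 0.142, -0.001], [0.142, 0.99, 0.0], [0.001, 0.0, -1.0]]
force: [-1.0, 0.6, -7.3]
finger_gap: 0.701
gripper_force: 59.2
```

```bash
python3 plan.py .5725 -.306 .19 -.137
```

```text
t 8.8 p [ 0.4345 -0.0045  0.1921] turn [ 0.   -0.   -0.04] shift [ -7.12 -11.19   0.08] F [-1.01  0.56 -7.27] gap 0.701
```

Call:
{"fn": "send_rows", "kwargs": {
  "increments": [
    {"x":-0.25,"y":-0.4,"z":0,"rx":0,"ry":0,"rz":0},
    {"x":-0.5,"y":-0.8,"z":0,"rx":0,"ry":0,"rz":0},
    {"x":-0.5,"y":-0.8,"z":0,"rx":0,"ry":0,"rz":0},
    {"x":-0.5,"y":-0.8,"z":0,"rx":0,"ry":0,"rz":0},
    {"x":-0.5,"y":-0.8,"z":0,"rx":0,"ry":0,"rz":0},
    {"x":-0.5,"y":-0.8,"z":0,"rx":0,"ry":0,"rz":0},
    {"x":-0.5,"y":-0.8,"z":0,"rx":0,"ry":0,"rz":0},
    {"x":-0.5,"y":-0.8,"z":0,"rx":0,"ry":0,"rz":0},
    {"x":-0.5,"y":-0.8,"z":0,"rx":0,"ry":0,"rz":0},
    {"x":-0.5,"y":-0.8,"z":0,"rx":0,"ry":0,"rz":0}
  ]
}}

```text
time_s: 9.8
ee_pos: [0.5256, -0.2108, 0.1904]
ee_rot: [[-0.99, 0.142, -0.003], [0.142, 0.99, 0.001], [0.003, 0.0, -1.0]]
force: [0.5, -0.3, -6.4]
finger_gap: 0.696
gripper_force: 59.7
```

Call:
{"fn": "send_rows", "kwargs": {
  "increments": [
    {"x":-0.5,"y":-0.8,"z":0,"rx":0,"ry":0,"rz":0},
    {"x":-0.5,"y":-0.8,"z":0,"rx":0,"ry":0,"rz":0},
    {"x":-0.5,"y":-0.8,"z":0,"rx":0,"ry":0,"rz":0},
    {"x":-0.5,"y":-0.7,"z":0,"rx":0,"ry":0,"rz":0},
    {"x":-0.4,"y":-0.5,"z":0,"rx":0,"ry":0,"rz":0},
    {"x":-0.2,"y":0,"z":0,"rx":0,"ry":0,"rz":0},
    {"x":0,"y":0,"z":0,"rx":0,"ry":0,"rz":0},
    {"x":0,"y":0,"z":0,"rx":0,"ry":0,"rz":0}
  ]
}}

```text
time_s: 10.6
ee_pos: [0.577, -0.3071, 0.191]
ee_rot: [[-0.99, 0.141, -0.003], [0.141, 0.99, 0.001], [0.003, 0.001, -1.0]]
force: [0.1, -0.7, -6.2]
finger_gap: 0.697
gripper_force: 60.1
```

```bash
python3 plan.py .5725 -.306 .19 -.137; cat > ov.py <<'E'
from h import *
import sys
# overlay of predicted tray/bay edges and held box on a wrist (and top/scene) picture
bx,by,byaw=.5725,-.306,-.137
ims=[]
s=r.state(); p=np.array(s['ee_pos']); R=np.array(s['ee_rot']); tyaw=np.arctan2(-R[0,1],R[1,1])
for n in sys.argv[2:]:
    c=camera_params(n); im=snapshot(n)
    im=cv2.resize(im,None,fx=2,fy=2,interpolation=cv2.INTER_CUBIC)
    for (L,W,z,col) in((.134,.074,.04,(0,255,0)),(.134,.074,.005,(255,255,0)),(.144,.084,.04,(0,0,255))):
        q=proj(c,corners(bx,by,byaw,L,W,z,z)[[0,2,6,4]])*2+.5
        cv2.polylines(im,[np.round(q).astype(int)],True,col,1)
    for z in(p[2]-.058,p[2]+.042):
        q=proj(c,corners(p[0],p[1],tyaw,.12,.06,z,z)[[0,2,6,4]])*2+.5
        cv2.polylines(im,[np.round(q).astype(int)],True,(255,0,255),1)
    ctr=proj(c,[[bx,by,.05]])[0]*2
    x0=int(np.clip(ctr[0]-200,0,624)); y0=int(np.clip(ctr[1]-200,0,368))
    ims.append(im[y0:y0+400,x0:x0+400]); print(n,x0,y0)
cv2.imwrite('pics/'+sys.argv[1],np.hstack(ims))
E
python3 ov.py ov1.png wrist scene
```

```text
t 10.6 p [ 0.577  -0.3071  0.191 ] turn [ 0.01 -0.02 -0.03] shift [0.18 0.02 0.04] F [ 0.13 -0.73 -6.17] gap 0.697
wrist 307 148
scene 1 341
```

View pics/ov1.png

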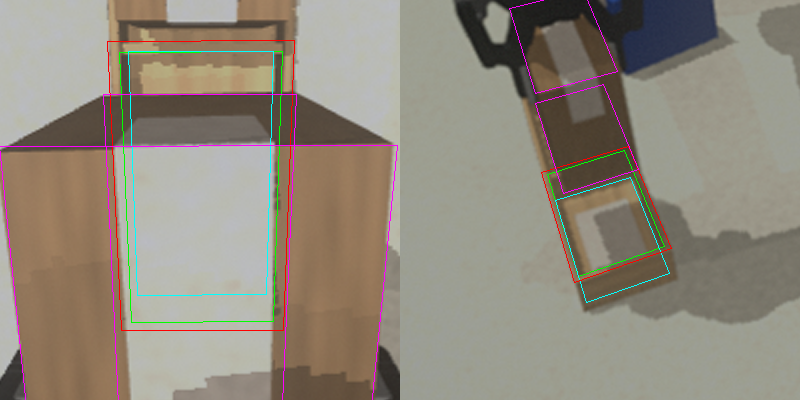

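The wrist half shows the held box's edges matching the magenta prediction, so it sits centred in the grip. The side walls at x≈115 and 290 also match. I'll check the along-tray position by zooming in on the unobstructed first pictures and the wrist view.

```bash
python3 - <<'E'
from h import *
bx,by,byaw=.5725,-.306,-.137
ims=[]
cv2.imwrite('pics/w3raw.png',snapshot('wrist'))
for n,f,ctr,S in(('top','top0.png',None,5),('scene','scene0.png',None,5),('wrist','w3raw.png',(255,100),3)):
    c=camera_params(n); im=cv2.imread('pics/'+f)
    im=cv2.resize(im,None,fx=S,fy=S,interpolation=cv2.INTER_CUBIC)
    for (L,W,z,col) in((.134,.074,.04,(0,255,0)),(.134,.074,.005,(255,255,0)),(.144,.084,.04,(0,0,255)),(.144,.084,.0,(255,0,255))):
        q=(proj(c,corners(bx,by,byaw,L,W,z,z)[[0,2,6,4]])+.5)*S-.5
        cv2.polylines(im,[np.round(q).astype(int)],True,col,1)
    u=(proj(c,[[bx,by,.02]])[0] if ctr is None else np.array(ctr))*S
    x0=int(np.clip(u[0]-130,0,512*S-260)); y0=int(np.clip(u[1]-220,0,384*S-440))
    ims.append(im[y0:y0+440,x0:x0+260])
cv2.imwrite('pics/ov2.png',np.hstack(ims))
E
```

```text
(no output)
```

View pics/ov2.png

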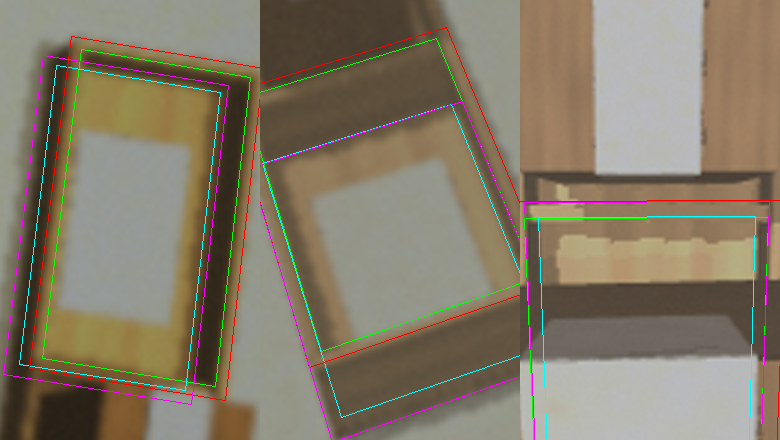

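In all three views the predicted bay rims lie on the real ones to within about 2 mm, with the divider at wrist row ~210. I correct x by 4.5 mm and descend slowly.

Call:
{"fn": "send_rows", "kwargs": {
  "increments": [
    {"x":0.18,"y":0.02,"z":0,"rx":0,"ry":0,"rz":0},
    {"x":0,"y":0,"z":0.4,"rx":0,"ry":0,"rz":0},
    {"x":0,"y":0,"z":0.7,"rx":0,"ry":0,"rz":0},
    {"x":0,"y":0,"z":0.7,"rx":0,"ry":0,"rz":0},
    {"x":0,"y":0,"z":0.7,"rx":0,"ry":0,"rz":0},
    {"x":0,"y":0,"z":0.4,"rx":0,"ry":0,"rz":0},
    {"x":0,"y":0,"z":0.3,"rx":0,"ry":0,"rz":0},
    {"x":0,"y":0,"z":0,"rx":0,"ry":0,"rz":0},
    {"x":0,"y":0,"z":0,"rx":0,"ry":0,"rz":0}
  ]
}}

```text
time_s: 11.65
ee_pos: [0.5738, -0.3066, 0.1129]
ee_rot: [[-0.99, 0.14, 0.001], [0.14, 0.99, -0.001], [-0.001, -0.001, -1.0]]
force: [-0.2, -0.3, -6.5]
finger_gap: 0.695
gripper_force: 60.2
```

Call:
{"fn": "send_rows", "kwargs": {
  "increments": [
    {"x":0,"y":0,"z":0.2,"rx":0,"ry":0,"rz":0},
    {"x":0,"y":0,"z":0.2,"rx":0,"ry":0,"rz":0},
    {"x":0,"y":0,"z":0.2,"rx":0,"ry":0,"rz":0},
    {"x":0,"y":0,"z":0.2,"rx":0,"ry":0,"rz":0},
    {"x":0,"y":0,"z":0.2,"rx":0,"ry":0,"rz":0},
    {"x":0,"y":0,"z":0.2,"rx":0,"ry":0,"rz":0},
    {"x":0,"y":0,"z":0.2,"rx":0,"ry":0,"rz":0},
    {"x":0,"y":0,"z":0.2,"rx":0,"ry":0,"rz":0},
    {"x":0,"y":0,"z":0,"rx":0,"ry":0,"rz":0},
    {"x":0,"y":0,"z":0,"rx":0,"ry":0,"rz":0}
  ]
}}

```text
time_s: 12.65
ee_pos: [0.5733, -0.3064, 0.0722]
ee_rot: [[-0.99, 0.141, -0.0], [0.141, 0.99, -0.0], [0.0, -0.0, -1.0]]
force: [0.1, -0.1, -6.2]
finger_gap: 0.697
gripper_force: 60.3
```

```bash
python3 plan.py .5725 -.306 .063 -.137
```

```text
t 12.65 p [ 0.5733 -0.3064  0.0722] turn [-0.   -0.   -0.03] shift [0.04 0.01 0.37] F [ 0.08 -0.13 -6.15] gap 0.697
```

Call:
{"fn": "send_rows", "kwargs": {
  "increments": [
    {"x":0,"y":0,"z":0.1,"rx":0,"ry":0,"rz":0},
    {"x":0,"y":0,"z":0.1,"rx":0,"ry":0,"rz":0},
    {"x":0,"y":0,"z":0.1,"rx":0,"ry":0,"rz":0},
    {"x":0,"y":0,"z":0,"rx":0,"ry":0,"rz":0},
    {"x":0,"y":0,"z":0,"rx":0,"ry":0,"rz":0}
  ]
}}

```text
time_s: 13.15
ee_pos: [0.5733, -0.3064, 0.0647]
ee_rot: [[-0.99, 0.141, -0.0], [0.141, 0.99, 0.0], [0.0, -0.0, -1.0]]
force: [-0.4, 0.5, -6.3]
finger_gap: 0.692
gripper_force: 60.3
```

Call:
{"fn": "send_rows", "kwargs": {
  "increments": [
    {"x":0,"y":0,"z":0.05,"rx":0,"ry":0,"rz":0},
    {"x":0,"y":0,"z":0,"rx":0,"ry":0,"rz":0},
    {"x":0,"y":0,"z":0,"rx":0,"ry":0,"rz":0}
  ]
}}

```text
time_s: 13.45
ee_pos: [0.5733, -0.3064, 0.0636]
ee_rot: [[-0.99, 0.141, 0.0], [0.141, 0.99, -0.0], [-0.0, -0.0, -1.0]]
force: [0.9, 0.6, -6.4]
finger_gap: 0.695
gripper_force: 60.4
```

Call:
{"fn": "send_rows", "kwargs": {
  "increments": [
    {"x":0,"y":0,"z":0.05,"rx":0,"ry":0,"rz":0},
    {"x":0,"y":0,"z":0,"rx":0,"ry":0,"rz":0},
    {"x":0,"y":0,"z":0,"rx":0,"ry":0,"rz":0}
  ]
}}

```text
time_s: 13.75
ee_pos: [0.5733, -0.3065, 0.0635]
ee_rot: [[-0.99, 0.14, 0.001], [0.14, 0.99, -0.0], [-0.001, -0.0, -1.0]]
force: [-2.9, 1.4, 3.5]
finger_gap: 0.696
gripper_force: 61.0
```

Call:
{"fn": "send_rows", "kwargs": {
  "increments": [
    {"x":0,"y":0,"z":0.04,"rx":0,"ry":0,"rz":0},
    {"x":0,"y":0,"z":0,"rx":0,"ry":0,"rz":0},
    {"x":0,"y":0,"z":0,"rx":0,"ry":0,"rz":0}
  ]
}}

```text
time_s: 14.05
ee_pos: [0.5734, -0.3065, 0.0635]
ee_rot: [[-0.99, 0.14, 0.001], [0.14, 0.99, -0.001], [-0.001, -0.001, -1.0]]
force: [-4.7, 4.2, 9.1]
finger_gap: 0.701
gripper_force: 61.8
```

The box touches down at TCP 0.0635, which is the 0.0584 grasp height plus the 5 mm floor, so it is fully home. I release and retract straight up.

Call:
{"fn": "send_rows", "kwargs": {
  "increments": [
    {"x":0,"y":0,"z":-0.05,"rx":0,"ry":0,"rz":0},
    {"x":0,"y":0,"z":0,"rx":0,"ry":0,"rz":0},
    {"x":0,"y":0,"z":0,"rx":0,"ry":0,"rz":0},
    {"x":0,"y":0,"z":0,"rx":0,"ry":0,"rz":0},
    {"x":0,"y":0,"z":0,"rx":0,"ry":0,"rz":0},
    {"x":0,"y":0,"z":0,"rx":0,"ry":0,"rz":0},
    {"x":0,"y":0,"z":0,"rx":0,"ry":0,"rz":0},
    {"x":0,"y":0,"z":0,"rx":0,"ry":0,"rz":0},
    {"x":0,"y":0,"z":0,"rx":0,"ry":0,"rz":0}
  ],
  "fingers": 1
}}

```text
time_s: 14.95
ee_pos: [0.5733, -0.3064, 0.0625]
ee_rot: [[-0.99, 0.141, -0.0], [0.141, 0.99, -0.0], [0.0, -0.0, -1.0]]
force: [-0.3, -0.3, -0.1]
finger_gap: 1.002
gripper_force: 0.0
```

Call:
{"fn": "send_rows", "kwargs": {
  "increments": [
    {"x":0,"y":0,"z":-0.3,"rx":0,"ry":0,"rz":0},
    {"x":0,"y":0,"z":-0.5,"rx":0,"ry":0,"rz":0},
    {"x":0,"y":0,"z":-0.8,"rx":0,"ry":0,"rz":0},
    {"x":0,"y":0,"z":-0.8,"rx":0,"ry":0,"rz":0},
    {"x":0,"y":0,"z":-0.8,"rx":0,"ry":0,"rz":0},
    {"x":0,"y":0,"z":-0.8,"rx":0,"ry":0,"rz":0},
    {"x":0,"y":0,"z":-0.8,"rx":0,"ry":0,"rz":0},
    {"x":0,"y":0,"z":-0.4,"rx":0,"ry":0,"rz":0},
    {"x":0,"y":0,"z":0,"rx":0,"ry":0,"rz":0},
    {"x":0,"y":0,"z":0,"rx":0,"ry":0,"rz":0}
  ]
}}

```text
time_s: 15.95
ee_pos: [0.5729, -0.3061, 0.1922]
ee_rot: [[-0.99, 0.141, -0.0], [0.141, 0.99, 0.001], [0.001, 0.001, -1.0]]
force: [0.2, -0.2, -0.5]
finger_gap: 1.0
gripper_force: 0.0
```

```bash
python3 - <<'E'
from h import *
print(r.state()['force'],r.state()['time_s'])
c=camera_params('wrist'); a=snapshot('wrist'); b=snapshot('scene')
for d in silhouettes('box_a','wrist'):
    m=d['mask']
    o=fit([(c,m,np.zeros_like(m))],(.5725,-.306,[-.137]),.12,.06,.005,.105); print(round(d['confidence'],2),o.x.round(4),round(o.fun,3))
cv2.imwrite('pics/end.png',np.hstack([a[:,60:440],b[:,:400]]))
E
```

```text
[ 0.23138497 -0.18167516 -0.46133791] 15.95
0.69 [ 0.5739 -0.3059 -0.1184] 0.013
```

View pics/end.png

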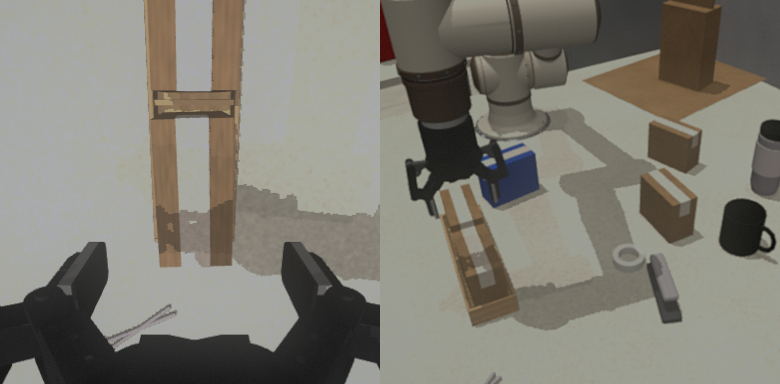

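The box stands in the far bay in line with the parcel. In the left half it is at (195,190), and the fit puts it within 2 mm of the bay centre. The other boxes and the bystanders are untouched, and the gripper is clear, so I hand in.

```bash
python3 -c "
from cell import r
print(r.sign_off())"
```

```text
the job is handed in; nothing more can be done
None
```

I handed the job in at about 16 s: the filled box (the middle one, about 0.64 kg on lifting) stands upright on the floor of the free far compartment, about 2 mm from its centre by the wrist camera; the other two boxes were not lifted, and no verdict was returned.

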